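# Sweep the loose caps through the gate into the return slot

### The arm

A 7-joint arm with a two-finger parallel gripper is mounted at the origin on the work surface. World frame = base frame: x ahead of the robot, y to its left, z up, the work surface at z = 0. Lengths are in mm, angles in rad, forces in N, time in s.
With the tool pointing down it reaches from about 425 to 875 mm from the base axis. Payload 9.9 kg.
Tool frame: the origin (TCP) lies at the very end of the fingers, on their centre line; the grasp point (between the pads) lies 19 mm behind it; z points along the fingers, y is the line along which they close (so a half turn about z gives the same grasp; the last joint's range is limited). The gripper opens to 85 mm and grips with 20 to 120 N. Pads are 22 mm wide; open, the fingers measure 114 mm over their backs; the gripper's body (76 mm by 85 mm) begins 54 mm behind the grasp point. The pads swing forward as they close: fully open they stand 13 mm farther back than shut.
Start: joints at [-1.357, 0.576, 0.025, 1.437, -0.015, 1.129, -0.057], TCP at [198.05, 645.295, 231.289] pointing down, gripper open.
Joint ranges: [-2.76, 2.76], [-0.34, 2.15], [-1.52, 1.57], [0.19, 2.46], [-1.09, 4.23], [0.17, 1.99], [-2.82, 2.82]. Speed limits (rad/s): [2.22, 2.22, 3.01, 3.01, 3.14, 3.14, 3.14].

### API

Orientations are given as a rotation vector (axis times angle).
In Python, from rig import observe, snapshot, camera_model, hand_in gives the robot as it stands. The module is installed in compiled form; this text tells all that it offers.
- The arm moves only by the shell command python3 -m inch 'ROWS' [FORCE]. ROWS is JSON, a list of rows, each an object with "translation": the shift along the tool's x, y, z normalised to -1 to 1, where 1 is 30 cm, a list of three; "twist": the turn about the tool's z normalised to -1 to 1, where 1 is 0.5 rad; "grip": the opening, from 0 (shut) to 1 (fully open). In form: [{"translation": [tx, ty, tz], "twist": twist, "grip": grip}, ...]. A call has 1 to 5 rows; each row shifts and turns the commanded pose from where the row before left it, along the tool's axes as they then stand; what a row does not reach is not made up. A row lasts 1/12 s, in which the tool goes at most 41.7 mm and 7.16 degrees, less where a joint would pass 70% of its speed; a pose out of reach is approached as far as the arm can. A call with a number of a shift or a turn outside -1 to 1 is refused whole. A call with a gripper value outside its range is refused whole. The fingers move at their own pace and stop on an object; FORCE is the grip in N (left out, the last holds). Time passes only in rows, so rows that do not move let the fingers close. It gives the time, the measured TCP pose, the force, the opening and the grip force at its end, in the units of the state.
- observe(): the state, without advancing time (a new reading comes with each control period).
- snapshot(name): name is "scene" or "top"; returns the picture (480x640x3 uint8, blue, green, red); there is no depth.
- camera_model(name): a dict with "mtx" (3x3 intrinsics, pixels), "k1" (the pictures are not rectified: a ray, as slopes to the right and down, at radius r is drawn at 1 + k1 r^2 times it, then the intrinsics apply), "cam_to_world" (4x4, takes a point from camera to world coordinates). Camera axes: x right, y up, looking along -z (the intrinsics and any distortion apply to the point x, -y, -z); pixel columns grow to the right and rows downward; lengths in mm; the calibration is good to about 2 mm. A picture is of the moment at which its call begins. camera_model takes no time and is no camera call.
- hand_in(): hands the job in; it is judged then, once.
The state is a dict: "time_s": time; "joint_pos": joint angles; "dq": joint speeds; "joint_efforts": joint torques, N m; "ee_pos": TCP position; "tool_rot": TCP orientation; "force": force on the tool from outside, world axes, zero at the start; "moment": the same for the moment, N m; "grip_width": finger opening in mm; "grip_force": force on a finger pad.
Only numpy, scipy, OpenCV 4.12 (cv2) and the standard library are available. Lean on these libraries where they do the work, as an engineer would, in place of code of your own. Each camera call takes 0.05 s, during which the arm holds its last target. There are 200 camera calls.

### The job

Sweep the three loose screw caps (red, blue, yellow) across the deck of the cap sorter and through the narrow gate so that they drop into the slot behind it, one at a time, in any order, letting each cap drop and settle before the next goes through. Only push them with the fingers along the deck: do not lift or carry them. Leave the brass weight and the little amber jar standing in the sorter's corners, and everything else on the bench, where they are.

Things in the scene. Friction and masses are not known exactly. Their poses are not given: they have to be found in the camera images.
- sorter: Cap sorter, fixed: a grey/aluminium box 345 x 230 x 80 mm; its flat top is the deck, 80 mm above the table. Origin on the table; own x points from the open loading end to the gate (sweep direction), y left of that, z up. Deck: x -200 to 77 mm, y -115 to 115 mm; side lips 10 mm high, 6 mm thick along both long sides; no lip at the loading end
- gate (a point): Centre of the gate at deck height (sorter frame x 78 mm, y 0), axes as the sorter's. The gate is a 44 mm gap (y -22 to 22 mm) in a blue wall 28 mm high and 6 mm thick (x 75 to 81 mm) that crosses the whole deck
- slot (a point): Centre of the slot's mouth at deck height (sorter frame x 106 mm, y 0), axes as the sorter's. The slot is a hole right behind the gate, x 77 to 135 mm, y -27 to 27 mm, with 28 mm high walls on its other three sides; it drops 74 mm into a catch bin. A cap tips in once its centre is several mm past x = 77 mm
- cap_red: Red screw cap, an upright disc with a ribbed rim, 30 mm across, 14 mm tall, about 12 g, lying loose on the sorter's deck and sliding easily; origin at the centre of its underside, so 80 mm above the table while on the deck
- cap_blue: Blue screw cap, an upright disc with a ribbed rim, 30 mm across, 14 mm tall, about 12 g, lying loose on the sorter's deck and sliding easily; origin at the centre of its underside, so 80 mm above the table while on the deck
- cap_yellow: Yellow screw cap, an upright disc with a ribbed rim, 30 mm across, 14 mm tall, about 12 g, lying loose on the sorter's deck and sliding easily; origin at the centre of its underside, so 80 mm above the table while on the deck
- weight: Brass check weight, 24 mm across and 43 mm tall, standing on the deck in one corner beside the gate wall; leave it. Origin at the centre of its underside
- jar: Amber sample jar with white cap, 26 mm across and 42 mm tall, standing on the deck in the other corner beside the gate wall; leave it. Origin at the centre of its underside
- cup: Clear mixing cup, 104 mm across and 115 mm tall, on the pan of the paint scale (pan top 84 mm above the table; display on a column to about 400 mm) at the robot's right; leave it. Origin at the centre of its underside
- wash_bottle: White plastic wash bottle, 80 mm across, 210 mm tall, standing at the robot's left; leave it. Origin at the centre of its underside
- paint_can: Paint can with green label, 100 mm across, 110 mm tall, at the left, beyond the wash bottle; leave it. Origin at the centre of its underside
- spatula: Black spatula lying at the robot's right, near its base; leave it. Origin under its middle, x along it
- opener: Red-handled screwdriver used as a tin opener, lying at the robot's left; leave it. Origin under its middle, x along it

How it is judged (in metres and radians):
On the way, in this order (a step that is already met when the one before it is completed fails the run):
1. a first cap has dropped into the slot, the other two still out (((z of cap_red in the frame of sorter between 0 and 0.06 m and x of cap_red in the frame of sorter between 0.065 and 0.145 m and y of cap_red in the frame of sorter between -0.05 and 0.05 m) or (z of cap_blue in the frame of sorter between 0 and 0.06 m and x of cap_blue in the frame of sorter between 0.065 and 0.145 m and y of cap_blue in the frame of sorter between -0.05 and 0.05 m) or (z of cap_yellow in the frame of sorter between 0 and 0.06 m and x of cap_yellow in the frame of sorter between 0.065 and 0.145 m and y of cap_yellow in the frame of sorter between -0.05 and 0.05 m))), for 0.2 s.
2. a second cap has dropped into the slot, after the first ((((z of cap_red in the frame of sorter between 0 and 0.06 m and x of cap_red in the frame of sorter between 0.065 and 0.145 m and y of cap_red in the frame of sorter between -0.05 and 0.05 m) and (z of cap_blue in the frame of sorter between 0 and 0.06 m and x of cap_blue in the frame of sorter between 0.065 and 0.145 m and y of cap_blue in the frame of sorter between -0.05 and 0.05 m)) or ((z of cap_red in the frame of sorter between 0 and 0.06 m and x of cap_red in the frame of sorter between 0.065 and 0.145 m and y of cap_red in the frame of sorter between -0.05 and 0.05 m) and (z of cap_yellow in the frame of sorter between 0 and 0.06 m and x of cap_yellow in the frame of sorter between 0.065 and 0.145 m and y of cap_yellow in the frame of sorter between -0.05 and 0.05 m)) or ((z of cap_blue in the frame of sorter between 0 and 0.06 m and x of cap_blue in the frame of sorter between 0.065 and 0.145 m and y of cap_blue in the frame of sorter between -0.05 and 0.05 m) and (z of cap_yellow in the frame of sorter between 0 and 0.06 m and x of cap_yellow in the frame of sorter between 0.065 and 0.145 m and y of cap_yellow in the frame of sorter between -0.05 and 0.05 m)))), for 0.2 s.
3. the third cap has dropped into the slot, after the second (z of cap_red in the frame of sorter between 0 and 0.06 m and x of cap_red in the frame of sorter between 0.065 and 0.145 m and y of cap_red in the frame of sorter between -0.05 and 0.05 m and z of cap_blue in the frame of sorter between 0 and 0.06 m and x of cap_blue in the frame of sorter between 0.065 and 0.145 m and y of cap_blue in the frame of sorter between -0.05 and 0.05 m and z of cap_yellow in the frame of sorter between 0 and 0.06 m and x of cap_yellow in the frame of sorter between 0.065 and 0.145 m and y of cap_yellow in the frame of sorter between -0.05 and 0.05 m), for 0.2 s.
At the end, for the whole second after the job is handed in: All three caps lie at rest in the catch bin under the slot (their origins between the bin's walls and at least 20 mm below the deck), having dropped in one after another (all of step 3 and linear speed of each of cap_red, cap_blue, cap_yellow below 0.03 m/s); the robot touches nothing.
It fails at once if a cap is lifted or carried (its origin more than 20 mm above the deck) (z of any of cap_red, cap_blue, cap_yellow in the frame of sorter above 0.1 m).
It fails at once if a cap is pushed off the sorter ((height (world z) of cap_red below 0.06 m and not (z of cap_red in the frame of sorter between 0 and 0.06 m and x of cap_red in the frame of sorter between 0.065 and 0.145 m and y of cap_red in the frame of sorter between -0.05 and 0.05 m)) or (height (world z) of cap_blue below 0.06 m and not (z of cap_blue in the frame of sorter between 0 and 0.06 m and x of cap_blue in the frame of sorter between 0.065 and 0.145 m and y of cap_blue in the frame of sorter between -0.05 and 0.05 m)) or (height (world z) of cap_yellow below 0.06 m and not (z of cap_yellow in the frame of sorter between 0 and 0.06 m and x of cap_yellow in the frame of sorter between 0.065 and 0.145 m and y of cap_yellow in the frame of sorter between -0.05 and 0.05 m))).
It fails at once if the brass weight or the jar is shifted by more than 20 mm (distance of any of weight, jar from where it was at the start of the episode above 0.02 m).
It fails at once if the weight or the jar is tipped (angle between any of weight, jar's own z axis and vertical above 0.4 rad).
It fails at once if another thing on the bench is shifted by more than 30 mm (distance of any of cup, wash_bottle, paint_can, spatula, opener from where it was at the start of the episode above 0.03 m).
It also fails if it takes over 67 s, if anything falls off the work surface, if the arm or the gripper's body presses on something with over 40 N, if the wrist force passes 120 N, or if a joint passes its speed limit or range.

## Working session

There is one attempt and no reset: what is moved stays moved. The work goes in short steps, Python scripts to look and compute and a shell command to move; the robot and the scene stay as the last step left them, time stands still between calls to the robot, and variables do not carry over. Pictures are saved under pics/ and viewed, at most 10 in all, crops included, and the job is handed in when it is done.

```bash
mkdir -p pics; python3 - <<'E'
from rig import *
import cv2
for n in("scene","top"):
    cv2.imwrite(f"pics/{n}0.png",snapshot(n)); c=camera_model(n); print(n,c)
s=observe(); print(s)
E
```

```text
scene {'mtx': array([[496.82248952,   0.        , 314.24724512],
       [  0.        , 496.82248952, 246.06490453],
       [  0.        ,   0.        ,   1.        ]]), 'k1': -0.011960078939675156, 'cam_to_world': array([[-4.49691411e-01, -5.72378584e-01,  6.85682427e-01,
         1.36663032e+03],
       [ 8.93110028e-01, -2.78272599e-01,  3.53438593e-01,
         4.47022910e+02],
       [-1.14940505e-02,  7.71328151e-01,  6.36333851e-01,
         8.50501950e+02],
       [ 0.00000000e+00,  0.00000000e+00,  0.00000000e+00,
         1.00000000e+00]])}
top {'mtx': array([[438.93990023,   0.        , 320.84884804],
       [  0.        , 438.93990023, 238.47595854],
       [  0.        ,   0.        ,   1.        ]]), 'k1': -0.06725982167072284, 'cam_to_world': array([[ 2.46426881e-02,  9.92167220e-01, -1.22462014e-01,
         3.39220356e+02],
       [-9.99575715e-01,  2.25513614e-02, -1.84343778e-02,
         2.13015767e+01],
       [-1.55283002e-02,  1.22864328e-01,  9.92301985e-01,
         1.35995180e+03],
       [ 0.00000000e+00,  0.00000000e+00,  0.00000000e+00,
         1.00000000e+00]])}
{'time_s': 0.1, 'joint_pos': array([-1.35679564,  0.57643833,  0.02484274,  1.43782535, -0.01500565,
        1.12900807, -0.05649989]), 'dq': array([-0.00222999, -0.00280986,  0.00040321, -0.00067905,  0.00041479,
       -0.00178088,  0.00010567]), 'joint_efforts': array([ 5.99302410e-03, -7.67291164e+01,  2.25769915e+00, -2.86606961e+01,
        1.58518081e-02,  8.61340435e-03,  7.53154126e-06]), 'ee_pos': array([197.92619392, 644.90096534, 230.53483542]), 'tool_rot': array([-4.65981776e-01, -3.10668540e+00,  2.33521326e-03]), 'force': array([-0.3243002 ,  0.16649708,  0.42443938]), 'moment': array([-0.0246584 ,  0.00602827, -0.01102577]), 'grip_force': 0.0, 'grip_width': 85.23126112345275}
```

View pics/top0.png

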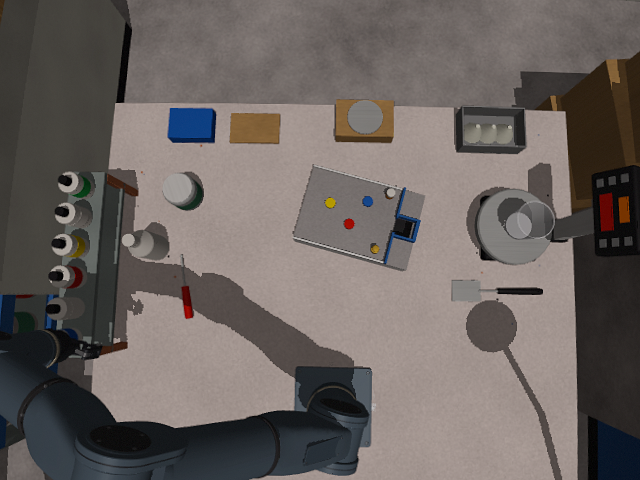

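View pics/scene0.png

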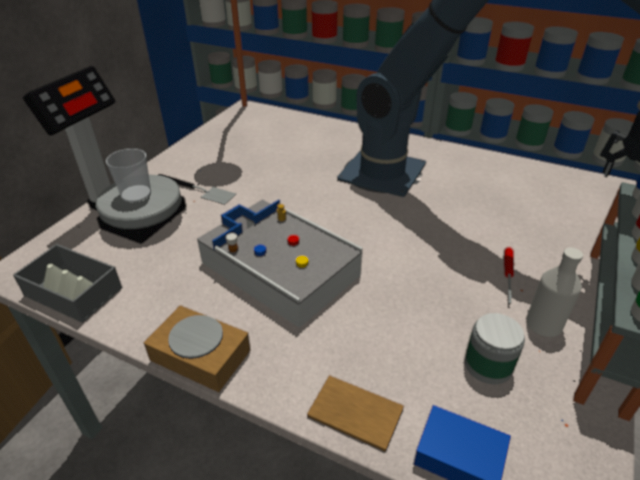

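Top view: caps are red (349,224), blue (367,201) and yellow (330,203); the jar is at (391,193), the weight at (375,249) and the slot at (405,228). Sorter x points right and slightly down in the image. Next I'll zoom in and triangulate.

```bash
cat > h.py <<'E'
import numpy as np, cv2
from rig import *
def ray(n,px):
    c=camera_model(n); K=c["mtx"]; d=np.array([c["k1"],0,0,0,0.])
    u=cv2.undistortPoints(np.array([[px]],float),K,d)[0,0]
    T=c["cam_to_world"]; return T[:3,3],T[:3,:3]@np.array([u[0],-u[1],-1])
def at(n,px,z):
    o,d=ray(n,px); return (o+d*(z-o[2])/d[2])[:2]
def proj(n,P):
    c=camera_model(n);T=np.linalg.inv(c["cam_to_world"]); q=T[:3,:3]@np.array(P,float)+T[:3,3]
    return cv2.projectPoints(np.array([[q[0],-q[1],-q[2]]]),np.zeros(3),np.zeros(3),c["mtx"],np.array([c["k1"],0,0,0,0.]))[0][0,0]
def caps(n,im,box):
    x0,y0,x1,y1=box; h=cv2.cvtColor(im,cv2.COLOR_BGR2HSV)[y0:y1,x0:x1]; r={}
    for k,lo,hi in(("red",0,8),("blue",100,125),("yellow",25,35)):
        m=cv2.inRange(h,(lo,150,90),(hi,255,255))
        _,_,st,ce=cv2.connectedComponentsWithStats(m)
        r[k]=[(tuple(np.round(c+[x0,y0],1)),int(s[4])) for s,c in zip(st[1:],ce[1:]) if s[4]>15]
    return r
E
python3 - <<'E'
from h import *
im=cv2.imread("pics/top0.png"); cv2.imwrite("pics/c0.png",cv2.resize(im[155:280,285:435],None,fx=5,fy=5,interpolation=cv2.INTER_CUBIC))
for n,b in(("top",(285,155,435,280)),("scene",(190,190,370,330))):
    r=caps(n,cv2.imread(f"pics/{n}0.png"),b)
    for k,v in r.items(): print(n,k,[(p,s,at(n,p,92).round(1)) for p,s in v])
E
```

```text
top red [((np.float64(348.8), np.float64(223.3)), 81, array([542.2, -35.7]))]
top blue [((np.float64(403.0), np.float64(227.3)), 272, array([ 534. , -194.1])), ((np.float64(367.5), np.float64(200.8)), 78, array([610.4, -89.6]))]
top yellow [((np.float64(329.9), np.float64(202.5)), 79, array([602.9,  20.9]))]
scene red [((np.float64(292.9), np.float64(238.8)), 78, array([547.2, -33.8]))]
scene blue [((np.float64(231.0), np.float64(219.3)), 87, array([ 546.3, -215.9])), ((np.float64(259.6), np.float64(248.5)), 69, array([614.6, -87.6]))]
scene yellow [((np.float64(301.6), np.float64(261.1)), 99, array([611.,  24.]))]
```

View pics/c0.png

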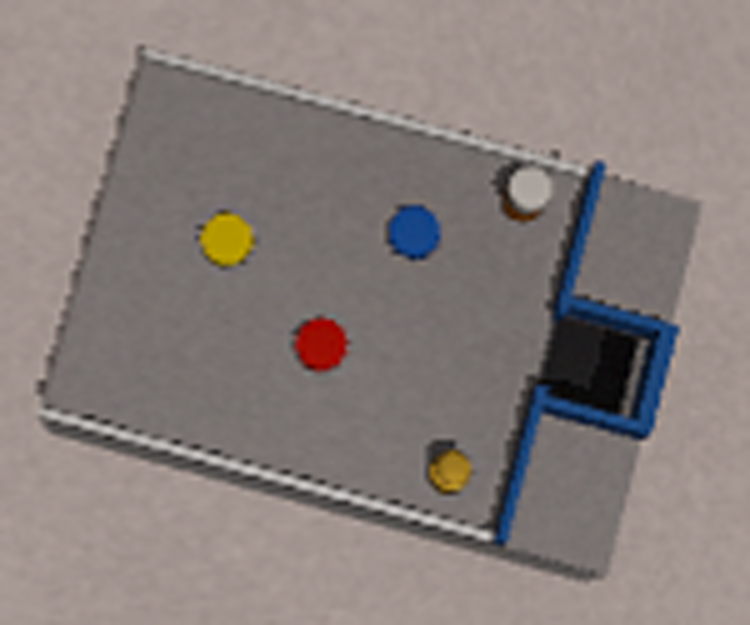

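```bash
cat > fit.py <<'E'
from h import *
from scipy.optimize import least_squares
pts=[((600,165),(78,115,108)),((500,540),(78,-115,108)),((140,48),(-200,115,90)),((42,408),(-200,-115,90)),((698,203),(145,115,80)),((605,577),(145,-115,80)),((678,326),(138,30,108)),((646,434),(138,-30,108))]
S=np.array([p[1] for p in pts],float)
W=np.array([at("top",(285+(u+.5)/5-.5,155+(v+.5)/5-.5),s[2]) for (u,v),s in pts])
def T(q,P): c,s=np.cos(q[2]),np.sin(q[2]); return np.asarray(P)@np.array([[c,s],[-s,c]])+q[:2]
r=least_squares(lambda q:((T(q,S[:,:2])-W)[:6]).ravel(),[560,-70,-1.8])
q=r.x
def inv(P): c,s=np.cos(q[2]),np.sin(q[2]); return (np.asarray(P)-q[:2])@np.array([[c,-s],[s,c]])
if __name__=="__main__":
    print(q.round(4),"\n",(T(q,S[:,:2])-W).round(1))
    for k,p,z in(("red",(348.8,223.3),94),("blue",(367.5,200.8),94),("yellow",(329.9,202.5),94),("jar",(285+530/5-.4,155+189/5-.4),122),("weight",(285+450/5-.4,155+470/5-.4),123)):
        w=at("top",p,z); print(k,w.round(1),inv(w).round(1))
    s=observe(); R=cv2.Rodrigues(s["tool_rot"])[0]; print("tool axes\n",R.round(3), "rel sorter yaw of tool x,y", np.arctan2(R[1,:2],R[0,:2])-q[2])
E
python3 fit.py
```

```text
[558.7654 -92.077   -1.8232] 
 [[ 1.9 -0.3]
 [-0.6  0.1]
 [ 1.3 -2.2]
 [-3.4  3.9]
 [-0.  -1.8]
 [ 0.9  0.2]
 [-1.3  8. ]
 [ 3.9  4.3]]
red [541.9 -35.6] [-50.5 -30.4]
blue [610.  -89.4] [-15.4  49. ]
yellow [602.5  20.9] [-120.3   14.1]
jar [ 630.2 -153.2] [41.4 84.5]
weight [ 466.5 -108.5] [ 38.9 -85.3]
tool axes
 [[-0.956  0.293 -0.   ]
 [ 0.293  0.956 -0.001]
 [-0.    -0.001 -1.   ]] rel sorter yaw of tool x,y [4.66702772 3.09623129]
```

```bash
cat > go.py <<'E'
import sys
from fit import *
def go(*t):
    s=observe(); R=cv2.Rodrigues(s["tool_rot"])[0]; p=s["ee_pos"]
    tw=(np.arctan2(R[1,0],R[0,0])-(q[2]+np.pi)+np.pi)%(2*np.pi)-np.pi
    print("t",round(s["time_s"],2),"w",p.round(1),"sorter",inv(p[:2]).round(1),"twist",round(tw/.5,3),"grip",round(s["grip_width"],1),"F",s["force"].round(1))
    if t: print("units",(R.T@(np.append(T(q,t[:2]),t[2])-p)/300).round(3))
if __name__=="__main__": go(*map(float,sys.argv[1:]))
E
python3 - <<'E'
from h import *
print(at("top",(150,243),60),at("top",(130,240),205),at("top",(182,190),110))
E
python3 -m inch '[{"translation":[0,0,-0.11],"twist":0,"grip":0.235},{"translation":[0,0,-0.12],"twist":0,"grip":0.235},{"translation":[0,0,-0.1],"twist":0,"grip":0.235}]'
python3 go.py -84 -30 180
```

```text
[474.07108308 562.83148068] [465.87500424 558.67500039] [628.09697229 457.23588047]
time_s: 0.35
ee_pos: [198.0, 645.0, 331.7]
tool_rot: [-0.466, -3.107, 0.001]
force: [0.7, -0.1, 0.4]
grip_width: 51.5
grip_force: 0.0
t 0.35 w [198.  645.  331.7] sorter [-623.7 -533.4] twist 3.051 grip 51.5 F [ 0.7 -0.1  0.4]
units [-1.758 -1.72   0.507]
```

```bash
A='{"translation":[-0.088,-0.086,0],"twist":0,"grip":0.235}'
for i in 1 2 3 4; do python3 -m inch '[{"translation":[-0.088,-0.086,0],"twist":0,"grip":0.235},{"translation":[-0.088,-0.086,0],"twist":0,"grip":0.235},{"translation":[-0.088,-0.086,0],"twist":0,"grip":0.235},{"translation":[-0.088,-0.086,0],"twist":0,"grip":0.235},{"translation":[-0.088,-0.086,0],"twist":0,"grip":0.235}]'|sed -n 2p; done
python3 go.py -84 -30 180
```

```text
ee_pos: [286.9, 481.4, 330.0]
ee_pos: [375.1, 319.3, 330.2]
ee_pos: [463.4, 157.3, 330.3]
ee_pos: [551.8, -4.6, 330.1]
t 2.02 w [551.8  -4.6 330.1] sorter [-82.9 -28.6] twist 3.051 grip 20.4 F [0.7 0.7 0.7]
units [0.005 0.003 0.5  ]
```

```bash
for i in 1 2; do python3 -m inch '[{"translation":[0,0,0],"twist":0.25,"grip":0.235},{"translation":[0,0,0],"twist":0.25,"grip":0.235},{"translation":[0,0,0],"twist":0.25,"grip":0.235},{"translation":[0,0,0],"twist":0.25,"grip":0.235},{"translation":[0,0,0],"twist":0.25,"grip":0.235}]'|sed -n 2p; done
python3 go.py -84 -30 180
```

```text
ee_pos: [551.2, -3.0, 329.9]
ee_pos: [551.2, -2.9, 330.0]
t 2.85 w [551.2  -2.9 330. ] sorter [-84.5 -29.6] twist 0.538 grip 20.1 F [-0.7  0.4 -0.4]
units [-0.001 -0.001  0.5  ]
```

```bash
python3 -m inch '[{"translation":[0,0,0.1],"twist":0.25,"grip":0.235},{"translation":[0,0,0.1],"twist":0.25,"grip":0.235},{"translation":[0,0,0.1],"twist":0.038,"grip":0.235},{"translation":[0,0,0.1],"twist":0,"grip":0.235},{"translation":[0,0,0.1],"twist":0,"grip":0.235}]'|sed -n 2p
python3 go.py -84 -30 84
python3 - <<'E'
from h import *
im=snapshot("scene"); cv2.imwrite("pics/s1.png",cv2.resize(im[120:340,170:400],None,fx=2.6,fy=2.6,interpolation=cv2.INTER_CUBIC))
E
```

```text
ee_pos: [551.0, -2.7, 178.8]
t 3.27 w [551.   -2.7 178.8] sorter [-84.6 -29.8] twist 0.013 grip 20.0 F [ 0.7  0.7 -0.2]
units [-0.002 -0.001  0.316]
```

View pics/s1.png

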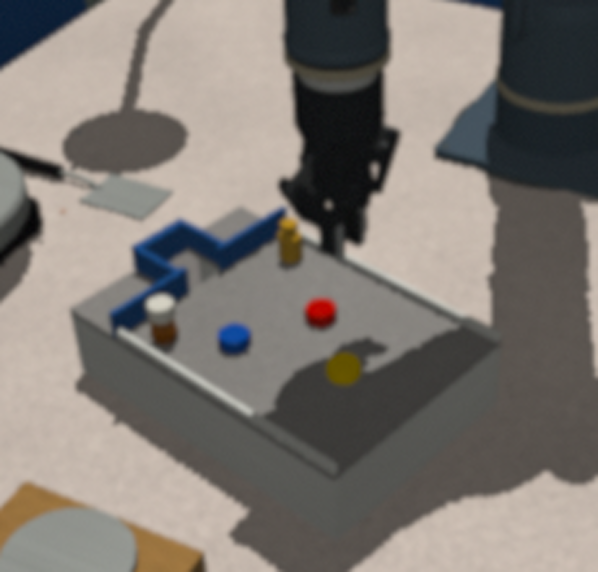

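The scene crop shows the shut-ish fingers at (333,240), about 100 mm above the deck. Red is at (320,312), blue (234,338) and yellow (344,369), all undisturbed. Descending behind red.

```bash
python3 -m inch '[{"translation":[0,0,0.1],"twist":0,"grip":0.235},{"translation":[0,0,0.1],"twist":0,"grip":0.235},{"translation":[0,0,0.06],"twist":0.013,"grip":0.235},{"translation":[0,0,0.03],"twist":0,"grip":0.235},{"translation":[0,0,0.024],"twist":0,"grip":0.235}]'|sed -n 2p
python3 go.py -84 -30 84
python3 - <<'E'
from h import *
im=snapshot("scene"); cv2.imwrite("pics/s2.png",cv2.resize(im[180:320,200:370],None,fx=4,fy=4,interpolation=cv2.INTER_CUBIC))
E
```

```text
ee_pos: [551.4, -2.9, 85.7]
t 3.73 w [551.4  -2.9  85.7] sorter [-84.5 -29.4] twist 0.0 grip 19.7 F [0.  0.7 0.2]
units [-0.002 -0.002  0.006]
```

View pics/s2.png

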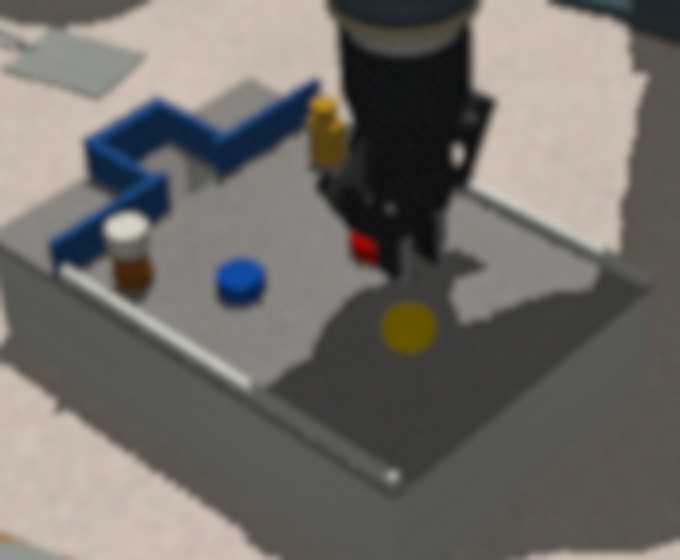

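Red (365,247) sits just ahead of the two fingertips at (390,270) and (428,250). Pushing slowly.

```bash
python3 -m inch '[{"translation":[-0.02,0,0.004],"twist":0,"grip":0.235},{"translation":[-0.02,0,0],"twist":0,"grip":0.235},{"translation":[-0.02,0.006,0],"twist":0,"grip":0.235},{"translation":[-0.02,0.006,0],"twist":0,"grip":0.235},{"translation":[-0.02,0.006,0],"twist":0,"grip":0.235}]'|sed -n 2p
for i in 1 2; do python3 -m inch '[{"translation":[-0.02,0.006,0],"twist":0,"grip":0.235},{"translation":[-0.02,0.006,0],"twist":0,"grip":0.235},{"translation":[-0.02,0.006,0],"twist":0,"grip":0.235},{"translation":[-0.02,0.006,0],"twist":0,"grip":0.235},{"translation":[-0.02,0.006,0],"twist":0,"grip":0.235}]'|sed -n 2p; done
python3 go.py 23 0 84
cat > look.py <<'E'
from fit import *
import sys
im=snapshot("top"); cv2.imwrite(f"pics/{sys.argv[1]}.png",cv2.resize(im[155:280,285:435],None,fx=5,fy=5,interpolation=cv2.INTER_CUBIC))
for n,b,i in(("top",(285,155,435,280),im),("scene",(190,190,370,330),snapshot("scene"))):
    print(n,{k:[(s,inv(at(n,p,94 if n=="top" else 88)).round(0).tolist()) for p,s in v] for k,v in caps(n,i,b).items()})
E
python3 look.py t2
```

```text
ee_pos: [549.5, -34.3, 85.7]
ee_pos: [550.4, -65.3, 84.9]
ee_pos: [551.6, -96.5, 84.9]
t 5.03 w [551.6 -96.5  84.9] sorter [ 6.1 -5.8] twist -0.0 grip 20.0 F [-0.1 -0.3 -0.3]
units [-0.056  0.019  0.003]
top {'red': [], 'blue': [(206, [113.0, -19.0])], 'yellow': [(53, [-120.0, 14.0])]}
scene {'red': [], 'blue': [(113, [128.0, 11.0])], 'yellow': [(104, [-123.0, 19.0])]}
```

View pics/t2.png

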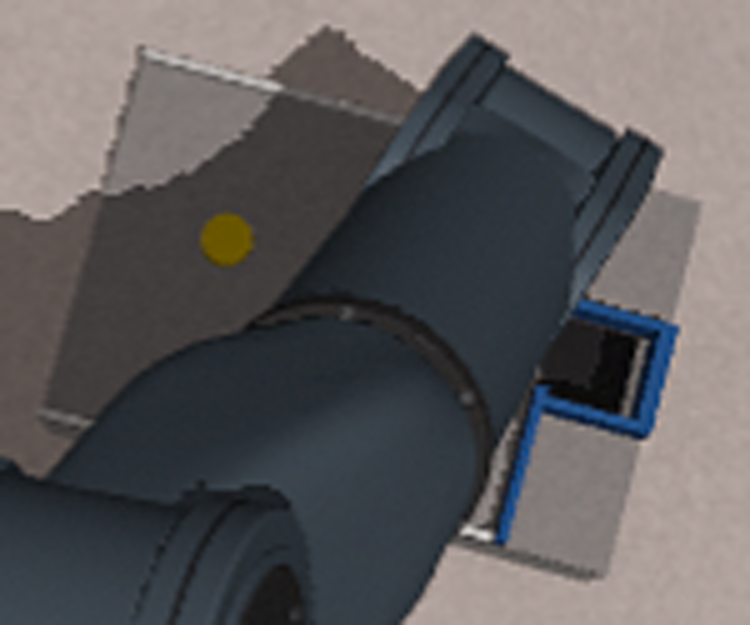

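The arm hides the deck from above: only yellow (226,240) and the slot (590,360) show. Using the scene view instead.

```bash
python3 - <<'E'
from h import *
im=snapshot("scene"); cv2.imwrite("pics/s3.png",cv2.resize(im[180:320,200:370],None,fx=4,fy=4,interpolation=cv2.INTER_CUBIC))
E
```

```text
(no output)
```

View pics/s3.png

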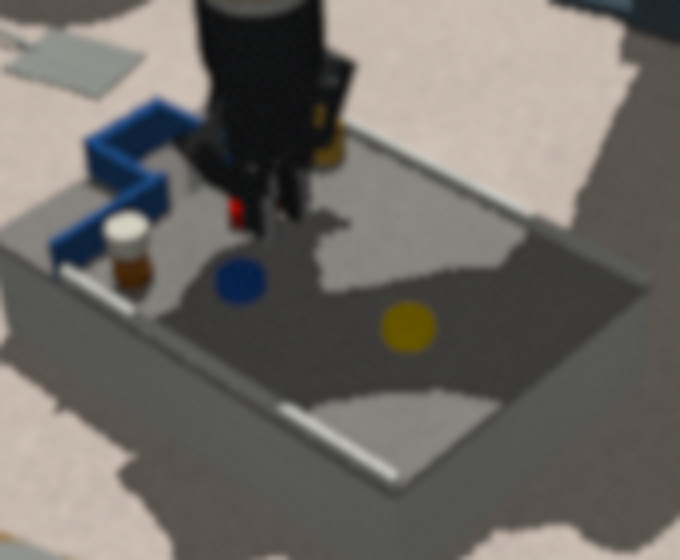

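Red (237,212) is right ahead of the fingertips at (258,232) and (295,215). Blue (241,282) and yellow (408,327) haven't moved. I'll go on, then narrow the fingers and push straight through the gate.

```bash
sed -i 's/(lo,150,90)/(lo,150,40)/' h.py
python3 -m inch '[{"translation":[-0.019,0.0063,0],"twist":0,"grip":0.235},{"translation":[-0.019,0.0063,0],"twist":0,"grip":0.235},{"translation":[-0.018,0.0063,0],"twist":0,"grip":0.235},{"translation":[0,0,0],"twist":0,"grip":0.16},{"translation":[0,0,0],"twist":0,"grip":0.1}]'|sed -n 2p
python3 -m inch '[{"translation":[0,0,0],"twist":0,"grip":0.1},{"translation":[-0.02,0,0],"twist":0,"grip":0.1},{"translation":[-0.02,0,0],"twist":0,"grip":0.1},{"translation":[-0.02,0,0],"twist":0,"grip":0.1},{"translation":[-0.02,0,0],"twist":0,"grip":0.1}]'|sed -n 2p
python3 go.py 66 0 84; python3 look.py t3
python3 - <<'E'
from h import *
im=snapshot("scene"); cv2.imwrite("pics/s4.png",cv2.resize(im[180:320,200:370],None,fx=4,fy=4,interpolation=cv2.INTER_CUBIC))
E
```

```text
ee_pos: [552.9, -114.2, 84.9]
ee_pos: [546.6, -137.7, 85.0]
t 6.02 w [ 546.6 -137.7   85. ] sorter [47.2 -0.4] twist -0.001 grip 8.8 F [ 0.3 -0.6 -0.5]
units [-0.063  0.001  0.003]
top {'red': [], 'blue': [(70, [-17.0, 49.0]), (94, [140.0, -6.0])], 'yellow': [(44, [-119.0, 14.0])]}
scene {'red': [(44, [75.0, 10.0])], 'blue': [(75, [81.0, -82.0]), (332, [108.0, 42.0]), (103, [-18.0, 53.0])], 'yellow': [(109, [-123.0, 19.0])]}
```

View pics/s4.png

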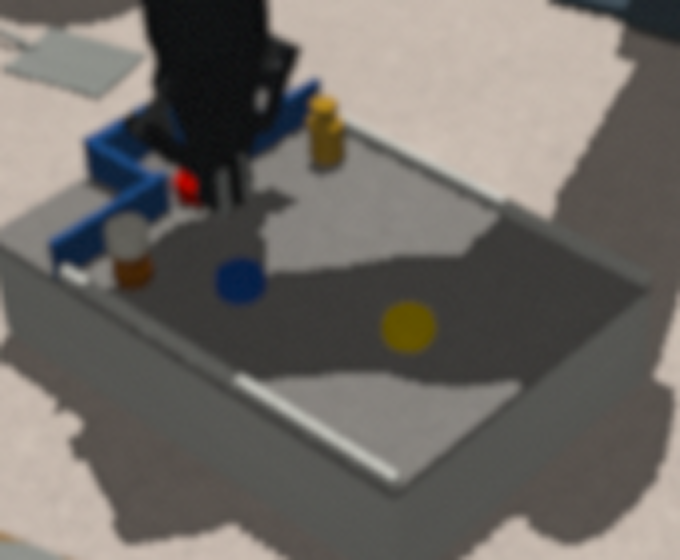

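Red (187,185) is entering the gate between the fingers, roughly centred, with blue and yellow undisturbed. Pushing through.

```bash

python3 -m inch '[{"translation":[-0.02,0,0],"twist":0,"grip":0.1},{"translation":[-0.02,0,0],"twist":0,"grip":0.1},{"translation":[-0.02,0,0],"twist":0,"grip":0.1},{"translation":[0,0,0],"twist":0,"grip":0.1},{"translation":[0,0,0],"twist":0,"grip":0.1}]'
python3 go.py 66 0 84; python3 look.py t4
```

```text
time_s: 6.58
ee_pos: [542.2, -154.8, 84.9]
tool_rot: [2.484, 1.923, -0.0]
force: [0.9, 0.1, 0.5]
grip_width: 8.5
grip_force: 0.0
t 6.58 w [ 542.2 -154.8   84.9] sorter [64.9 -0.4] twist -0.002 grip 8.5 F [0.9 0.1 0.5]
units [-0.004  0.001  0.003]
top {'red': [], 'blue': [(80, [-15.0, 48.0])], 'yellow': [(44, [-120.0, 14.0])]}
scene {'red': [], 'blue': [(145, [84.0, -70.0]), (321, [107.0, 44.0]), (101, [-19.0, 54.0])], 'yellow': [(107, [-123.0, 19.0])]}
```

```bash

python3 -m inch '[{"translation":[0.04,0,0],"twist":0,"grip":0.1},{"translation":[0.04,0,0],"twist":0,"grip":0.1},{"translation":[0,0,-0.06],"twist":0,"grip":0.1},{"translation":[0,0,-0.06],"twist":0,"grip":0.235},{"translation":[0,0,-0.06],"twist":0,"grip":0.235}]'|sed -n 2p
python3 -m inch '[{"translation":[0.075,0.04,0],"twist":0,"grip":0.235},{"translation":[0.075,0.04,0],"twist":0,"grip":0.235},{"translation":[0.075,0.04,0],"twist":0,"grip":0.235},{"translation":[0.075,0.04,0],"twist":0,"grip":0.235},{"translation":[0,0,0],"twist":0,"grip":0.235}]'|sed -n 2p
python3 go.py -50 49 84; python3 look.py t5
```

```text
ee_pos: [548.6, -128.7, 139.2]
ee_pos: [620.8, -47.8, 138.2]
t 7.52 w [620.8 -47.8 138.2] sorter [-58.4  49. ] twist 0.017 grip 20.1 F [ 0.8  1.4 -0.7]
units [-0.029 -0.     0.18 ]
top {'red': [(71, [95.0, -11.0])], 'blue': [(348, [105.0, 1.0])], 'yellow': []}
scene {'red': [], 'blue': [(361, [125.0, 7.0]), (83, [84.0, 92.0]), (92, [-18.0, 53.0])], 'yellow': [(103, [-123.0, 19.0])]}
```

View pics/t5.png

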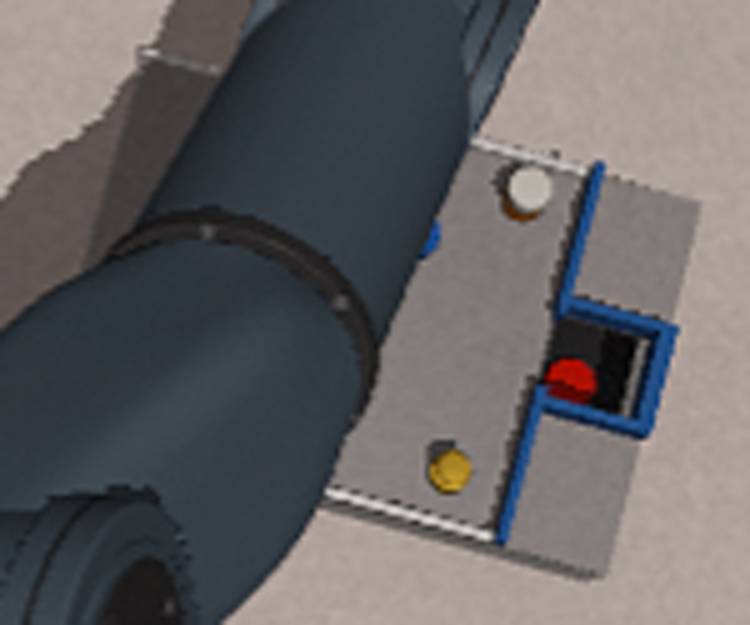

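Red lies in the bin at (570,380). Weight and jar are untouched. Now blue.

```bash

python3 -m inch '[{"translation":[0,0,0.08],"twist":0.017,"grip":0.26},{"translation":[0,0,0.06],"twist":0,"grip":0.26},{"translation":[0,0,0.02],"twist":0,"grip":0.26},{"translation":[0,0,0.02],"twist":0,"grip":0.26},{"translation":[0,0,0],"twist":0,"grip":0.26}]'|sed -n 2p
python3 -m inch '[{"translation":[-0.025,0,0],"twist":0,"grip":0.26},{"translation":[-0.025,0,0],"twist":0,"grip":0.26},{"translation":[-0.02,0,0],"twist":0,"grip":0.26},{"translation":[-0.02,-0.013,0],"twist":0,"grip":0.26},{"translation":[-0.02,-0.013,0],"twist":0,"grip":0.26}]'|sed -n 2p
python3 -m inch '[{"translation":[-0.02,-0.013,0],"twist":0,"grip":0.26},{"translation":[-0.02,-0.013,0],"twist":0,"grip":0.26},{"translation":[-0.02,-0.013,0],"twist":0,"grip":0.26},{"translation":[-0.02,-0.013,0],"twist":0,"grip":0.26},{"translation":[-0.02,-0.013,0],"twist":0,"grip":0.26}]'|sed -n 2p
python3 go.py 39 0 84; python3 look.py t6
python3 - <<'E'
from h import *
im=snapshot("scene"); cv2.imwrite("pics/s6.png",cv2.resize(im[180:320,200:370],None,fx=4,fy=4,interpolation=cv2.INTER_CUBIC))
E
```

```text
ee_pos: [616.7, -56.0, 84.3]
ee_pos: [601.0, -86.9, 85.4]
ee_pos: [574.1, -110.1, 84.9]
t 8.87 w [ 574.1 -110.1   84.9] sorter [13.6 19.4] twist -0.017 grip 22.1 F [ 0.2 -0.3  0.4]
units [-0.085 -0.064  0.003]
top {'red': [(70, [95.0, -11.0])], 'blue': [(273, [112.0, -16.0])], 'yellow': [(50, [-120.0, 14.0])]}
scene {'red': [], 'blue': [(292, [125.0, 14.0]), (83, [84.0, 91.0])], 'yellow': [(111, [-123.0, 19.0])]}
```

View pics/s6.png

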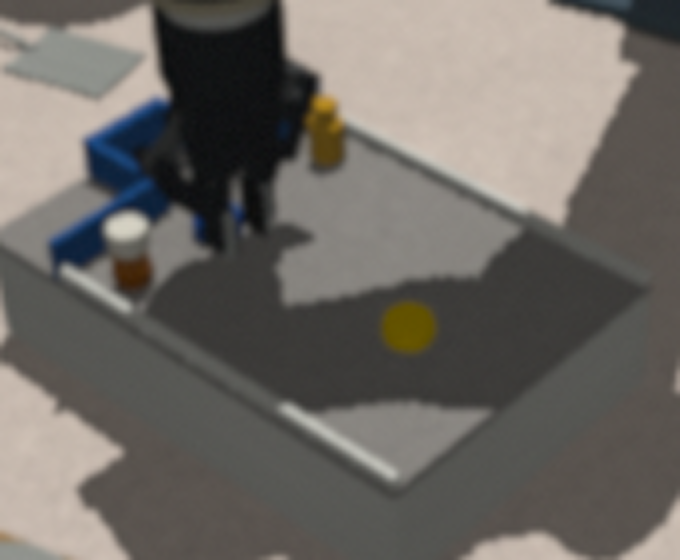

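Blue is nested ahead of the fingers at (200,225)–(233,218). Jar (128,250), weight (326,132) and yellow (408,327) are in place. Continuing by numbers, since the picture budget is used up.

```bash

python3 -m inch '[{"translation":[-0.021,-0.016,0],"twist":0,"grip":0.26},{"translation":[-0.021,-0.016,0],"twist":0,"grip":0.26},{"translation":[-0.021,-0.016,0],"twist":0,"grip":0.26},{"translation":[-0.021,-0.016,0],"twist":0,"grip":0.26},{"translation":[0,0,0],"twist":0,"grip":0.18}]'|sed -n 2p
python3 -m inch '[{"translation":[0,0,0],"twist":-0.017,"grip":0.1},{"translation":[0,0,0],"twist":0,"grip":0.1}]'|sed -n 2p
python3 go.py 66 0 84; python3 look.py t7
python3 -m inch '[{"translation":[-0.018,0,0],"twist":0,"grip":0.1},{"translation":[-0.018,0,0],"twist":0,"grip":0.1},{"translation":[-0.018,0,0],"twist":0,"grip":0.1},{"translation":[-0.018,0,0],"twist":0,"grip":0.1},{"translation":[-0.018,0,0],"twist":0,"grip":0.1}]'|sed -n 2p
python3 -m inch '[{"translation":[0,0,0],"twist":0,"grip":0.1},{"translation":[0,0,0],"twist":0,"grip":0.1}]'|sed -n 2p
python3 go.py 66 0 84; python3 look.py t8
```

```text
ee_pos: [547.8, -130.7, 85.0]
ee_pos: [549.9, -129.0, 85.0]
t 9.6 w [ 549.9 -129.    85. ] sorter [37.9  0.6] twist 0.001 grip 8.8 F [-0.6  0.3  0.7]
units [-0.094 -0.002  0.003]
top {'red': [], 'blue': [(120, [137.0, -4.0])], 'yellow': [(46, [-120.0, 13.0])]}
scene {'red': [], 'blue': [(27, [84.0, -98.0]), (262, [121.0, 20.0]), (38, [66.0, 8.0]), (84, [84.0, 91.0])], 'yellow': [(110, [-123.0, 18.0])]}
ee_pos: [542.7, -156.1, 84.9]
ee_pos: [542.8, -155.8, 84.9]
t 10.28 w [ 542.8 -155.8   84.9] sorter [65.7  0.4] twist -0.002 grip 8.5 F [ 1.3  0.9 -0.9]
units [-0.001 -0.001  0.003]
top {'red': [], 'blue': [], 'yellow': [(44, [-119.0, 13.0])]}
scene {'red': [], 'blue': [(152, [84.0, -69.0]), (317, [106.0, 45.0])], 'yellow': [(109, [-123.0, 19.0])]}
```

```bash

python3 -m inch '[{"translation":[0.04,0,0],"twist":0,"grip":0.1},{"translation":[0.04,0,0],"twist":0,"grip":0.1},{"translation":[0,0,-0.06],"twist":0,"grip":0.1},{"translation":[0,0,-0.06],"twist":0,"grip":0.235},{"translation":[0,0,-0.06],"twist":0,"grip":0.235}]'|sed -n 2p
python3 -m inch '[{"translation":[0.11,0.008,0],"twist":0,"grip":0.235},{"translation":[0.11,0.008,0],"twist":0,"grip":0.235},{"translation":[0.11,0.008,0],"twist":0,"grip":0.235},{"translation":[0.11,0.008,0],"twist":0,"grip":0.235},{"translation":[0.11,0.008,0],"twist":0,"grip":0.235}]'|sed -n 2p
python3 -m inch '[{"translation":[0.11,0.006,0],"twist":0,"grip":0.235},{"translation":[0,0,0],"twist":0,"grip":0.235},{"translation":[0,0,0],"twist":0,"grip":0.235}]'|sed -n 2p
python3 go.py -158 14 84; python3 look.py t9
python3 - <<'E'
from fit import *
im=cv2.imread("pics/t9.png"); h=cv2.cvtColor(im,cv2.COLOR_BGR2HSV)[325:415,545:650]
print(cv2.countNonZero(cv2.inRange(h,(0,150,40),(8,255,255))),"red")
for y in range(0,90,9): print([tuple(map(int,h[y,x])) for x in range(0,105,15)])
E
```

```text
ee_pos: [549.2, -129.6, 139.2]
ee_pos: [601.9, 28.7, 138.9]
ee_pos: [611.7, 61.1, 138.2]
t 11.47 w [611.7  61.1 138.2] sorter [-161.5   13. ] twist 0.013 grip 19.9 F [-0.2 -0.7  0.6]
units [-0.012  0.003  0.181]
top {'red': [], 'blue': [(425, [103.0, -0.0])], 'yellow': [(79, [-120.0, 14.0])]}
scene {'red': [], 'blue': [(581, [110.0, -16.0]), (83, [84.0, 91.0])], 'yellow': [(101, [-122.0, 18.0])]}
124 red
[(8, 20, 141), (160, 25, 31), (0, 28, 36), (125, 36, 43), (109, 97, 58), (107, 212, 71), (107, 194, 92)]
[(10, 17, 134), (150, 9, 30), (160, 23, 34), (150, 15, 34), (165, 26, 20), (0, 39, 33), (109, 114, 56)]
[(4, 19, 108), (5, 49, 31), (0, 23, 34), (150, 15, 33), (150, 39, 13), (150, 30, 17), (30, 12, 22)]
[(15, 41, 75), (108, 211, 121), (115, 106, 53), (0, 22, 35), (165, 36, 14), (0, 0, 15), (0, 24, 74)]
[(109, 143, 109), (107, 210, 153), (107, 212, 159), (114, 74, 48), (140, 45, 17), (170, 48, 16), (8, 22, 94)]
[(109, 195, 137), (107, 208, 152), (107, 206, 151), (108, 181, 103), (158, 68, 15), (0, 30, 17), (12, 30, 111)]
[(109, 210, 108), (107, 205, 163), (107, 207, 153), (165, 160, 124), (81, 119, 15), (150, 57, 9), (6, 12, 108)]
[(107, 194, 125), (109, 200, 65), (107, 210, 147), (171, 177, 104), (90, 43, 18), (120, 36, 7), (135, 19, 81)]
[(107, 186, 133), (109, 197, 79), (121, 130, 55), (3, 234, 49), (150, 17, 15), (30, 16, 16), (112, 47, 60)]
[(106, 202, 97), (106, 184, 151), (109, 161, 130), (106, 177, 69), (17, 191, 12), (20, 22, 35), (109, 112, 32)]
```

Blue is in the bin on top of red. Now yellow.

```bash

python3 -m inch '[{"translation":[0,0.003,0.08],"twist":0.013,"grip":0.235},{"translation":[0,0,0.06],"twist":0,"grip":0.235},{"translation":[0,0,0.02],"twist":0,"grip":0.235},{"translation":[0,0,0.02],"twist":0,"grip":0.235},{"translation":[0,0,0],"twist":0,"grip":0.235}]'|sed -n 2p
python3 -m inch '[{"translation":[-0.02,0,0],"twist":0,"grip":0.235},{"translation":[-0.02,0,0],"twist":0,"grip":0.235},{"translation":[-0.02,0,0],"twist":0,"grip":0.235},{"translation":[-0.02,0,0],"twist":0,"grip":0.235},{"translation":[-0.02,0,0],"twist":0,"grip":0.235}]'|sed -n 2p
for i in 1 2 3 4; do python3 -m inch '[{"translation":[-0.023,-0.002,0],"twist":0,"grip":0.235},{"translation":[-0.023,-0.002,0],"twist":0,"grip":0.235},{"translation":[-0.023,-0.002,0],"twist":0,"grip":0.235},{"translation":[-0.023,-0.002,0],"twist":0,"grip":0.235},{"translation":[-0.023,-0.002,0],"twist":0,"grip":0.235}]'|sed -n 2p; done
python3 go.py 30 0 84; python3 look.py t10
```

```text
ee_pos: [612.1, 55.3, 84.4]
ee_pos: [604.9, 26.1, 85.5]
ee_pos: [592.9, -6.2, 84.9]
ee_pos: [581.2, -38.7, 84.9]
ee_pos: [569.4, -71.3, 84.9]
ee_pos: [557.7, -103.9, 84.9]
t 14.07 w [ 557.7 -103.9   84.9] sorter [11.7  2. ] twist -0.013 grip 20.1 F [ 0.2 -0.1  1. ]
units [-0.061 -0.006  0.003]
top {'red': [], 'blue': [(334, [109.0, -16.0])], 'yellow': []}
scene {'red': [], 'blue': [(333, [125.0, 10.0]), (82, [84.0, 91.0])], 'yellow': []}
```

```bash
python3 - <<'E'
from fit import *
im=snapshot("scene"); h=cv2.cvtColor(im,cv2.COLOR_BGR2HSV)[190:330,190:370]
m=cv2.inRange(h,(20,130,40),(38,255,255)); _,_,st,ce=cv2.connectedComponentsWithStats(m)
for s,c in zip(st[1:],ce[1:]): print(s,inv(at("scene",c+190,88)).round())
print(proj("scene",np.append(T(q,[34,1]),87)))
E
```

```text
[88 16  8 15 69] [ 42. -86.]
[63 39  5  8 27] [39. 14.]
[260.21788246 231.30928781]
```

The visible yellow sliver at (255,233) matches the predicted nest position (34,1). Continuing.

```bash

python3 -m inch '[{"translation":[-0.02,-0.003,0],"twist":0,"grip":0.235},{"translation":[-0.02,-0.003,0],"twist":0,"grip":0.235},{"translation":[-0.02,0,0],"twist":0,"grip":0.235},{"translation":[0,0,0],"twist":-0.013,"grip":0.18},{"translation":[0,0,0],"twist":0,"grip":0.1}]'|sed -n 2p
python3 -m inch '[{"translation":[0,0,0],"twist":0,"grip":0.1},{"translation":[-0.02,0,0],"twist":0,"grip":0.1},{"translation":[-0.02,0,0],"twist":0,"grip":0.1},{"translation":[-0.02,0,0],"twist":0,"grip":0.1}]'|sed -n 2p
python3 go.py 66 0 84; python3 look.py t11
python3 -m inch '[{"translation":[-0.02,0,0],"twist":0,"grip":0.1},{"translation":[-0.02,0,0],"twist":0,"grip":0.1},{"translation":[-0.02,0,0],"twist":0,"grip":0.1},{"translation":[0,0,0],"twist":0,"grip":0.1},{"translation":[0,0,0],"twist":0,"grip":0.1}]'|sed -n 2p
python3 go.py 66 0 84; python3 look.py t12
python3 -m inch '[{"translation":[0.04,0,0],"twist":0,"grip":0.1},{"translation":[0.04,0,0],"twist":0,"grip":0.1},{"translation":[0,0,-0.08],"twist":0,"grip":0.1},{"translation":[0,0,-0.1],"twist":0,"grip":0.1},{"translation":[0,0,-0.1],"twist":0,"grip":0.1}]'|sed -n 2p
python3 -m inch '[{"translation":[0.12,0,0],"twist":0,"grip":0.1},{"translation":[0.12,0,0],"twist":0,"grip":0.1},{"translation":[0.12,0,0],"twist":0,"grip":0.1},{"translation":[0.12,0,0],"twist":0,"grip":0.1},{"translation":[0.12,0,0],"twist":0,"grip":0.1}]'|sed -n 2p
python3 -m inch '[{"translation":[0.12,0,0],"twist":0,"grip":0.1},{"translation":[0.1,0,0],"twist":0,"grip":0.1},{"translation":[0,0,0],"twist":0,"grip":0.1},{"translation":[0,0,0],"twist":0,"grip":0.1}]'|sed -n 2p
python3 go.py; python3 look.py t13
```

```text
ee_pos: [551.5, -120.8, 85.0]
ee_pos: [547.0, -138.2, 84.9]
t 14.97 w [ 547.  -138.2   84.9] sorter [47.6  0.1] twist 0.0 grip 8.6 F [-0.1  0.3  0.1]
units [-0.061 -0.     0.003]
top {'red': [], 'blue': [(85, [141.0, -6.0])], 'yellow': []}
scene {'red': [], 'blue': [(80, [81.0, -81.0]), (328, [108.0, 43.0])], 'yellow': [(37, [74.0, 11.0])]}
ee_pos: [542.5, -155.6, 84.9]
t 15.48 w [ 542.5 -155.6   84.9] sorter [65.6  0.1] twist -0.002 grip 8.4 F [-0.5 -0.2  0.1]
units [-0.001 -0.     0.003]
top {'red': [], 'blue': [], 'yellow': []}
scene {'red': [], 'blue': [(154, [84.0, -69.0]), (319, [106.0, 45.0])], 'yellow': []}
ee_pos: [548.5, -129.4, 169.3]
ee_pos: [593.6, 46.6, 168.9]
ee_pos: [609.6, 111.0, 168.2]
t 16.75 w [609.6 111.  168.2] sorter [-209.3   -1.5] twist 0.012 grip 8.2 F [ 0.1 -1.  -0.7]
top {'red': [], 'blue': [(377, [104.0, 0.0])], 'yellow': [(77, [103.0, -6.0])]}
scene {'red': [], 'blue': [(580, [111.0, -16.0]), (83, [84.0, 91.0])], 'yellow': []}
```

```bash
python3 -m inch '[{"translation":[0,0,0],"twist":0,"grip":0.1},{"translation":[0,0,0],"twist":0,"grip":0.1},{"translation":[0,0,0],"twist":0,"grip":0.1},{"translation":[0,0,0],"twist":0,"grip":0.1},{"translation":[0,0,0],"twist":0,"grip":0.1}]'|sed -n 1p; python3 look.py t14; python3 -c "
from rig import hand_in
print(hand_in())"
```

```text
time_s: 17.27
top {'red': [], 'blue': [(381, [104.0, 1.0])], 'yellow': [(77, [103.0, -6.0])]}
scene {'red': [], 'blue': [(579, [111.0, -16.0]), (84, [84.0, 92.0])], 'yellow': []}
the job is handed in; nothing more can be done
None
```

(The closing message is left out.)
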